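# Tug, unlatch and hold open the trial-lens case

### The arm

A 6-joint arm with a two-finger parallel gripper is mounted at the origin on a cart in front of the work surface, level with it; the furniture and walls round the work are solid. World frame = base frame: x ahead of the robot, y to its left, z up, the work surface at z = 0. Lengths are in m, angles in degrees, forces in N, time in s.
With the tool pointing down it reaches from about 0.35 to 0.775 m from the base axis. Payload 7.3 kg.
Tool frame: the origin (TCP) lies at the very end of the fingers, on their centre line; the grasp point (between the pads) lies manip.hold_point_z behind it (manip.hold_point_z is the distance from the TCP to the grasp point, in m); z points along the fingers, y is the line along which they close (so a half turn about z gives the same grasp; the last joint's range is limited). The gripper opens to 92 mm and grips with 3 to 60 N. Pads are 19 mm wide; open, the fingers measure 130 mm over their backs; the gripper's body (75 mm by 190 mm) begins 47 mm behind the grasp point.
Start: joints at [57.009, 19.595, 87.324, -0, 73.075, -8.365], TCP at [0.219, 0.477, 0.227] pointing down, gripper open.
Joint ranges: [-145.02, 145.02], [-44.19, 115.74], [2.07, 154.8], [-57.11, 237.11], [16.16, 152.29], [-177.93, 177.93]. Speed limits (degrees/s): [147.25, 147.25, 180, 180, 180, 180].

### API

Orientations are given as a 3x3 rotation matrix whose columns are the frame's x, y, z axes.
In Python, from station import manip gives the robot as it stands.
- The arm moves only by the shell command python3 -m pendant 'ROWS' [OPENING] [FORCE]. ROWS is JSON, a list of rows, each an object with "offset": the shift along the tool's x, y, z in cm, a list of three; "angular": the turn, a rotation vector about the tool's x, y, z in rad, a list of three. In form: [{"offset": [tx, ty, tz], "angular": [wx, wy, wz]}, ...]. A call has 1 to 5 rows; each row shifts and turns the commanded pose from where the row before left it, along the tool's axes as they then stand; what a row does not reach is not made up. A row lasts 1/12 s, in which the tool goes at most 41.7 mm and 7.16 degrees, less where a joint would pass 70% of its speed; a pose out of reach is approached as far as the arm can. A call with a gripper value outside its range is refused whole. OPENING is the gripper command: -1 is shut, 1 is fully open, values between are in proportion, set as the call begins (- or left out, the last holds). The fingers move at their own pace and stop on an object; FORCE is the grip in N (left out, the last holds). Time passes only in rows, so rows that do not move let the fingers close. It gives the time, the measured TCP pose, the force, the opening and the grip force at its end, in the units of the state.
- manip.sense(): the state, without advancing time (a new reading comes with each control period).
- manip.capture(name): name is "side" or "top" or "wrist"; returns the picture (420x560x3 uint8, red, green, blue); there is no depth.
- manip.camera_model(name): a dict with "intrinsics" (3x3 intrinsics, pixels), "k1" (the pictures are not rectified: a ray, as slopes to the right and down, at radius r is drawn at 1 + k1 r^2 times it, then the intrinsics apply), "R" (3x3) and "t" (3): a world point X has camera coordinates R X + t; the wrist camera has in their place "hand_eye" (4x4, takes a point from camera to tool coordinates, whose origin is the TCP and whose axes are the flange's). Camera axes: x right, y down, z forward; pixel columns grow to the right and rows downward; lengths in m; the calibration is good to about 2 mm. A picture is of the moment at which its call begins: read the wrist's pose just before it. camera_model takes no time and is no camera call.
- manip.close_job(): hands the job in; it is judged then, once.
The state is a dict: "time": time; "joint_pos": joint angles; "dq": joint speeds; "joint_efforts": joint torques, N m; "tool_pos": TCP position; "tcp_rot": TCP orientation; "wrist_force": force on the tool from outside, world axes, zero at the start; "torque": the same for the moment, N m; "width": opening from 0.0 (shut) to 1.0 (fully open); "grip_force": force on a finger pad.
Only numpy, scipy, OpenCV 4.12 (cv2) and the standard library are available. Lean on these libraries where they do the work, as an engineer would, in place of code of your own. Each camera call takes 0.05 s, during which the arm holds its last target. There are 200 camera calls.

### The job

Open the grey lens case on the desk so that the optometrist can reach in: before touching its release slide, tug the lid up by its handle to learn whether the hidden catch is holding it; if it is, release it by pushing the slide to the left along its slot. Then raise the lid to at least 45 degrees and finish while still holding it there, because it falls shut when let go. Do not move or knock over the bottles, tin and loupe beside the case.

Things in the scene. Friction and masses are not known exactly. Their poses are not given: they have to be found in the camera images.
- case: grey plastic lens case fixed to the desk, 170 (x) by 220 (y) by 55 mm high. Origin: centre of its underside; x points from the front (robot side) to the hinge at the back, y left, z up. A latch housing 70 mm wide, 55 high stands at the middle of its front, x -135 to -85 mm. Its bolt, hidden while the lid is shut, either catches the lid or stands clear; this differs from start to start
- lid (a joint): angle of the lid, rad: 0 shut, grows as its front rises, stop at 1.3. It swings freely, weighs about 0.3 kg (2 N to lift at the handle) and falls shut from any angle. If the bolt has caught it, it has about 0.04 rad of play (6 mm at the handle), then stops hard; if not, it simply rises
- hinge (a point): point on the lid's hinge axis, half-way along it, 89 mm behind the case's centre and 55 mm above the desk; the axis runs along the case's y
- handle (a point): centre of the lid's handle, a round steel bar 12 mm thick along the case's y, on two posts (98 mm clear between them). Lid shut: 55 mm in front of the case's centre, 105 mm above the desk, 38 mm above the lid. It moves with the lid on an arc about the hinge and can turn between the fingers
- slide (a joint): position of the release slide, m: 0 as found (right end), 0.015 fully to the left (the case's +y). It stays where it is pushed; it takes 2 to 5 N. Pushed to the left end it draws the bolt clear of the lid, and the bolt then stays clear
- slide_tab (a point): centre of the slide's black upright tab, 14 (case x) by 16 (case y) by 26 mm tall, on top of the latch housing, 120 mm in front of the case's centre, from 55 to 81 mm above the desk. The lid's front edge (top 66 mm above the desk) is 10 mm behind it; on both y sides the housing's top is flat and free
- keratometer_front (a point): middle of the front edge of the base of a tall beige eye-measuring instrument, fixed at the right of the desk, to be kept clear of: from this point it reaches 400 mm back (+x) and 110 mm to either side, with a column and a level barrel up to 600 mm high
- gel_bottle: white gel bottle with a pointed cap, 44 mm across, 85 mm tall; stands loose on the desk beside the case, to be left alone. Origin: centre of its underside
- lens_tin: round cream-lidded lens tin, 40 mm across, 18 mm tall; stands loose on the desk beside the case, to be left alone. Origin: centre of its underside
- drops_bottle: small eye-drops bottle with a pointed cap, 28 mm across, 68 mm tall; stands loose on the desk beside the case, to be left alone. Origin: centre of its underside
- loupe: black cylindrical loupe, 36 mm across, 26 mm tall; stands loose on the desk beside the case, to be left alone. Origin: centre of its underside

How it is judged (in metres and radians):
On the way, in this order (a step that is already met when the one before it is completed fails the run):
1. the lid is tugged up by the fingers (over 0.015 rad) while the release slide is still as found (value of joint lid above 0.015 rad and value of joint slide below 0.003 m and contact force between the fingers and lid above 0.3 N), for 0.1 s.
2. the lid is lifted clear of the catch (over 0.4 rad) (value of joint lid above 0.4 rad), for 0.1 s.
At the end, for the whole second after the job is handed in: the lid stands open at more than 0.72 rad, still (slower than 0.1 rad/s), held by the gripper's fingers (contact over 0.5 N) and propped on none of the things beside the case (value of joint lid above 0.72 rad and velocity of joint lid between -0.1 and 0.1 rad/s and contact force between the fingers and lid above 0.5 N and contact force between lid and gel_bottle below 0.1 N and contact force between lid and lens_tin below 0.1 N and contact force between lid and drops_bottle below 0.1 N and contact force between lid and loupe below 0.1 N); the arm keeps its last pose, push and grip.
It fails at once if the gel bottle is moved by more than 3 cm or tipped by more than 0.5 rad (distance of gel_bottle from where it was at the start of the episode above 0.03 m or angle between gel_bottle's own z axis and vertical above 0.5 rad).
It fails at once if the lens tin is moved by more than 3 cm or tipped by more than 0.5 rad (distance of lens_tin from where it was at the start of the episode above 0.03 m or angle between lens_tin's own z axis and vertical above 0.5 rad).
It fails at once if the drops bottle is moved by more than 3 cm or tipped by more than 0.5 rad (distance of drops_bottle from where it was at the start of the episode above 0.03 m or angle between drops_bottle's own z axis and vertical above 0.5 rad).
It fails at once if the loupe is moved by more than 3 cm or tipped by more than 0.5 rad (distance of loupe from where it was at the start of the episode above 0.03 m or angle between loupe's own z axis and vertical above 0.5 rad).
It also fails if it takes over 58 s, if anything falls off the work surface, if the arm or the gripper's body presses on something with over 40 N, if the wrist force passes 120 N, or if a joint passes its speed limit or range.

## Working session

There is one attempt and no reset: what is moved stays moved. The work goes in short steps, Python scripts to look and compute and a shell command to move; the robot and the scene stay as the last step left them, time stands still between calls to the robot, and variables do not carry over. Pictures are saved under pics/ and viewed, at most 10 in all, crops included, and the job is handed in when it is done.

```bash
mkdir -p pics
python3 - <<'E'
from station import manip
import cv2,numpy as np
np.set_printoptions(precision=4,suppress=True)
for n in ("top","side"):
    cv2.imwrite(f"pics/{n}.png",manip.capture(n)[:,:,::-1]); print(n,manip.camera_model(n))
print(manip.camera_model("wrist"),manip.hold_point_z,manip.sense())
E
```

```text
top {'intrinsics': array([[411.2936,   0.    , 275.2903],
       [  0.    , 411.2936, 204.8582],
       [  0.    ,   0.    ,   1.    ]]), 'k1': -0.08885423437745193, 'R': array([[-0.002 , -0.9998,  0.0218],
       [-0.9905, -0.001 , -0.1375],
       [ 0.1374, -0.0219, -0.9903]]), 't': array([0.0013, 0.5848, 0.9791])}
side {'intrinsics': array([[514.7525,   0.    , 279.4887],
       [  0.    , 514.7525, 211.5878],
       [  0.    ,   0.    ,   1.    ]]), 'k1': -0.10094731597559144, 'R': array([[ 0.4295, -0.9029,  0.0169],
       [-0.717 , -0.3523, -0.6015],
       [ 0.5491,  0.2462, -0.7987]]), 't': array([-0.2297,  0.498 ,  1.1464])}
{'intrinsics': array([[307.9889,   0.    , 278.0825],
       [  0.    , 307.9889, 213.0358],
       [  0.    ,   0.    ,   1.    ]]), 'k1': -0.06955038267991402, 'hand_eye': array([[-0.0001, -0.9547, -0.2977,  0.0802],
       [ 1.    , -0.0001,  0.0001,  0.0006],
       [-0.0002, -0.2977,  0.9547, -0.1594],
       [ 0.    ,  0.    ,  0.    ,  1.    ]])} 0.0188 {'time': 0.1, 'joint_pos': array([57.0123, 19.6326, 87.3698, -0.0014, 73.0756, -8.3632]), 'dq': array([-0.0492, -0.0637, -0.1283,  0.1321, -0.0271, -0.0921]), 'joint_efforts': array([  0.0018, -43.2005, -24.4695,   0.072 ,   0.0525,  -0.0001]), 'tool_pos': array([0.2185, 0.477 , 0.2261]), 'tcp_rot': array([[-0.9091,  0.4167, -0.0007],
       [ 0.4167,  0.9091, -0.0012],
       [ 0.0002, -0.0014, -1.    ]]), 'wrist_force': array([-0.3511, -0.1259,  0.5696]), 'torque': array([-0.0041, -0.0012, -0.0101]), 'grip_force': 0.0, 'width': 1.0011646214487082}
```

View pics/top.png

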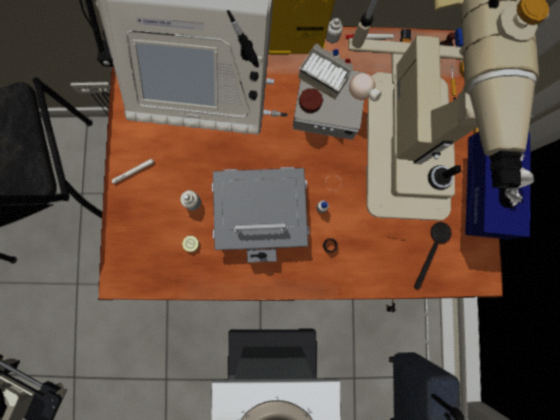

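View pics/side.png

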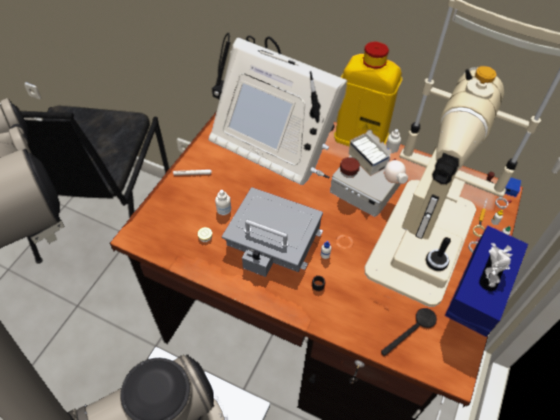

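Top view: case around (260,208), handle bar about (237–285, 229), tab at (260,255); gel bottle (190,200), tin (191,244), drops (323,206), loupe (330,246), keratometer base front edge row ~215, columns 370–450. I'll zoom in on the case.

```bash
cat > h.py <<'E'
from station import manip
import cv2,numpy as np
np.set_printoptions(precision=4,suppress=True)
def cam(n,s=None):
    m=manip.camera_model(n)
    if n!="wrist": return m["intrinsics"],m["k1"],m["R"],m["t"]
    s=s or manip.sense(); T=np.eye(4);T[:3,:3]=s["tcp_rot"];T[:3,3]=s["tool_pos"]
    W=np.linalg.inv(T@m["hand_eye"]); return m["intrinsics"],m["k1"],W[:3,:3],W[:3,3]
def ray(c,uv):
    K,k1,R,t=c
    p=cv2.undistortPoints(np.array([[uv]],float),K,np.array([k1,0,0,0]))[0,0]
    return -R.T@t, R.T@np.array([*p,1])
def at_z(c,uv,z):
    o,d=ray(c,uv); return o+d*(z-o[2])/d[2]
def proj(c,X):
    K,k1,R,t=c
    return cv2.projectPoints(np.array([X],float).reshape(-1,1,3),cv2.Rodrigues(R)[0],t,K,np.array([k1,0,0,0]))[0].reshape(-1,2)
E
python3 - <<'E'
import cv2,numpy as np
a=cv2.imread("pics/top.png")[155:275,170:350]; b=cv2.imread("pics/side.png")[180:300,190:340]
cv2.imwrite("pics/z.png",np.hstack([cv2.resize(a,None,fx=4,fy=4,interpolation=2)[:,:,:]]))
cv2.imwrite("pics/z2.png",cv2.resize(b,None,fx=5,fy=5,interpolation=2)[:600])
E
python3 - <<'E'
from h import *
t=cam("top")
for n,uv,z in [("hL",(237,229),.111),("hR",(285,229),.111),("tab",(260,255),.081),("BL",(213,172),.066),("BR",(305,170),.066),("FL",(215,249),.066),("FR",(307,246),.066),("gel",(190,205),.03),("tin",(191,244),.018),("drops",(323,208),.02),("loupe",(330,246),.02),("ker",(410,216),.02)]: print(n,at_z(t,uv,z))
E
```

```text
hL [0.5192 0.0902 0.111 ]
hR [ 0.5192 -0.0195  0.111 ]
tab [0.4606 0.0379 0.081 ]
BL [0.6621 0.1535 0.066 ]
BR [ 0.6676 -0.0714  0.066 ]
FL [0.475  0.1453 0.066 ]
FR [ 0.4821 -0.074   0.066 ]
gel [0.5857 0.2143 0.03  ]
tin [0.4889 0.2116 0.018 ]
drops [ 0.5797 -0.1204  0.02  ]
loupe [ 0.4836 -0.1364  0.02  ]
ker [ 0.5592 -0.3447  0.02  ]
```

View pics/z.png

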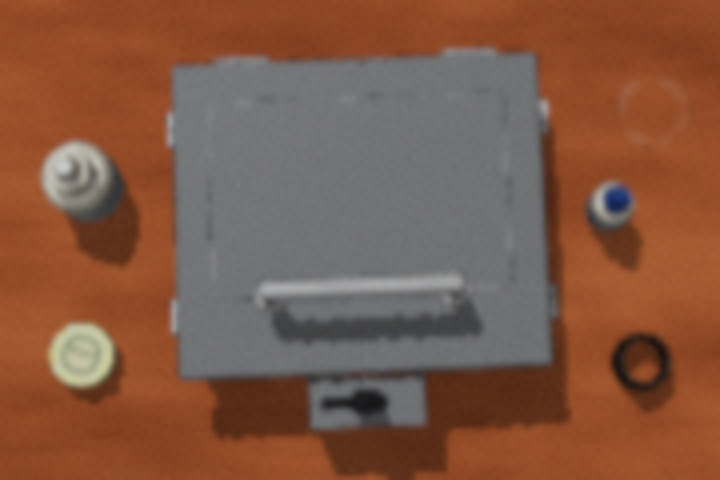

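View pics/z2.png

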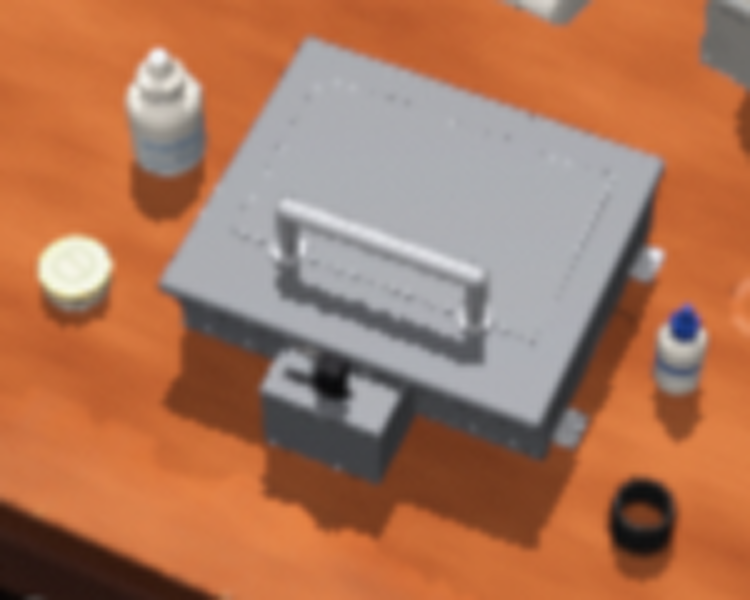

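Run:
```python
from h import *
from scipy.optimize import least_squares
t,s=cam("top"),cam("side")
Z=lambda u,v:(170+u/4,155+v/4)
S=lambda u,v:(190+u/5,180+v/5)
prs=dict(hL=((262,290),(287,208)),hR=((462,281),(482,275)),BL=((173,66),(313,40)),BR=((537,54),(662,162)),FL=((180,378),(163,288)),FR=((552,363),(545,425)))
for n,(a,b) in prs.items():
    o1,d1=ray(t,Z(*a));o2,d2=ray(s,S(*b))
    k=np.linalg.lstsq(np.c_[d1,-d2],o2-o1,rcond=None)[0]
    p,q=o1+d1*k[0],o2+d2*k[1]; print(n,(p+q)/2,np.linalg.norm(p-q))
# case pose: x0,y0,yaw, half handle, lid half width, lid back x (front -.103)
def pts(p):
    x,y,w,h,hw,bx=p
    L=np.array([[-.055,h,.105],[-.055,-h,.105],[bx,hw,.066],[bx,-hw,.066],[-.103,hw,.066],[-.103,-hw,.066]])
    R=np.array([[np.cos(w),-np.sin(w),0],[np.sin(w),np.cos(w),0],[0,0,1]])
    return L@R.T+[x,y,0]
def f(p):
    P=pts(p)
    return np.r_[(proj(t,P)-[Z(*v[0]) for v in prs.values()]).ravel(),(proj(s,P)-[S(*v[1]) for v in prs.values()]).ravel()]
r=least_squares(f,[.575,.037,.03,.055,.112,.09])
print(r.x,np.abs(r.fun).max())
x,y,w=r.x[:3];R=np.array([[np.cos(w),-np.sin(w)],[np.sin(w),np.cos(w)]])
for n,q in dict(handle=(-.055,0),tab=(-.12,0),hinge=(.089,0)).items(): print(n,R@q+[x,y])
print(at_z(t,Z(370,403),.081),at_z(s,S(330,372),.075), np.degrees(w))
```

```text
hL [0.5238 0.093  0.1047] 0.0025481594456286455
hR [ 0.5281 -0.021   0.109 ] 0.0003168314265721192
BL [0.6655 0.1522 0.0599] 0.003553910319697275
BR [ 0.671  -0.0688  0.065 ] 0.0021750303875440933
FL [0.4746 0.1449 0.0601] 0.0025398344927018597
FR [ 0.4834 -0.0778  0.0655] 0.003102001853721148
[0.5813 0.0378 0.0412 0.057  0.1105 0.0857] 1.0288789497127766
handle [0.5263 0.0355]
tab [0.4614 0.0328]
hinge [0.6702 0.0414]
[0.4589 0.0321 0.081 ] [0.4589 0.0334 0.075 ] 2.359394884504329
```

The fit is consistent (about 1 px): case at (0.581, 0.038), yaw 2.4°, handle at (0.526, 0.036), tab at (0.460, 0.033). First I'll turn the tool so it closes along the case's x, then travel above the handle.

```bash
python3 -m pendant '[{"offset":[0,0,0],"angular":[0,0,0.122]},{"offset":[0,0,0],"angular":[0,0,0.122]},{"offset":[0,0,0],"angular":[0,0,0.122]},{"offset":[0,0,0],"angular":[0,0,0.122]},{"offset":[0,0,0],"angular":[0,0,0.122]}]' 0.3 20
python3 -m pendant '[{"offset":[0,0,0],"angular":[0,0,0.122]},{"offset":[0,0,0],"angular":[0,0,0.122]},{"offset":[0,0,0],"angular":[0,0,0.122]},{"offset":[0,0,0],"angular":[0,0,0.122]},{"offset":[0,0,0],"angular":[0,0,0]}]'
python3 -m pendant '[{"offset":[-3.0,1.9,0],"angular":[0,0,0]},{"offset":[-3.0,1.9,0],"angular":[0,0,0]},{"offset":[-3.0,1.9,0],"angular":[0,0,0]},{"offset":[-3.0,1.9,0],"angular":[0,0,0]},{"offset":[-3.0,1.9,0],"angular":[0,0,0]}]'
```

```text
time: 0.52
tool_pos: [0.2186, 0.4771, 0.2263]
tcp_rot: [[-0.501, 0.865, -0.001], [0.865, 0.501, -0.001], [-0.0, -0.001, -1.0]]
wrist_force: [0.0, 0.2, 0.2]
width: 0.692
grip_force: 0.0
time: 0.93
tool_pos: [0.2186, 0.4771, 0.2263]
tcp_rot: [[-0.039, 0.999, -0.0], [0.999, 0.039, -0.001], [-0.001, -0.0, -1.0]]
wrist_force: [-0.1, -0.0, 0.2]
width: 0.654
grip_force: 0.0
time: 1.35
tool_pos: [0.3205, 0.33, 0.2266]
tcp_rot: [[-0.048, 0.999, -0.0], [0.999, 0.048, -0.0], [-0.0, -0.0, -1.0]]
wrist_force: [0.3, 1.2, 0.3]
width: 0.652
grip_force: 0.0
```

```bash
python3 -m pendant '[{"offset":[-3.0,1.9,0],"angular":[0,0,0]},{"offset":[-3.0,1.9,0],"angular":[0,0,0]},{"offset":[-3.0,1.9,0],"angular":[0,0,0]},{"offset":[-3.0,1.9,0],"angular":[0,0,0]},{"offset":[-3.0,1.9,0],"angular":[0,0,0]}]'
python3 -m pendant '[{"offset":[-3.0,1.9,0],"angular":[0,0,0]},{"offset":[-3.0,1.9,0],"angular":[0,0,0]},{"offset":[-3.0,1.9,0],"angular":[0,0,0]},{"offset":[-3.0,1.9,0],"angular":[0,0,0]},{"offset":[0,0,0],"angular":[0,0,0]}]'
python3 - <<'E'
from h import *
s=manip.sense(); cv2.imwrite("pics/w1.png",manip.capture("wrist")[:,:,::-1])
c=cam("wrist",s); print(s["tool_pos"],s["tcp_rot"])
print(proj(c,[[.5239,.0925,.105],[.5286,-.0215,.105],[.4614,.0328,.081]]))
E
```

```text
time: 1.77
tool_pos: [0.4221, 0.1841, 0.2267]
tcp_rot: [[-0.047, 0.999, -0.0], [0.999, 0.047, 0.0], [0.0, -0.0, -1.0]]
wrist_force: [0.8, 0.8, 0.2]
width: 0.649
grip_force: 0.0
time: 2.18
tool_pos: [0.5055, 0.0643, 0.2263]
tcp_rot: [[-0.042, 0.999, 0.001], [0.999, 0.042, -0.002], [-0.002, 0.001, -1.0]]
wrist_force: [-0.6, 0.3, -0.6]
width: 0.651
grip_force: 0.0
[0.5055 0.0643 0.2263] [[-0.0425  0.9991  0.0014]
 [ 0.9991  0.0425 -0.0019]
 [-0.002   0.0013 -1.    ]]
[[298.2207 177.8388]
 [295.8716 286.6744]
 [234.0025 227.0233]]
```

View pics/w1.png

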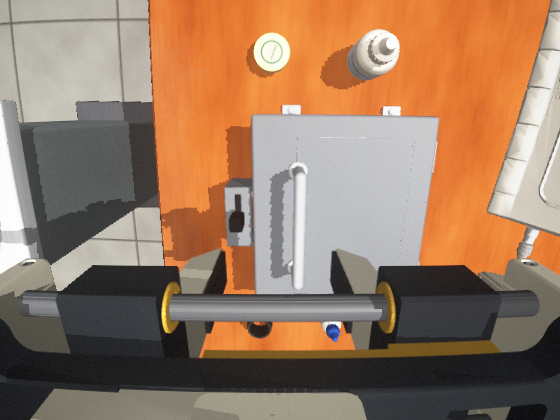

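Wrist view: handle bar runs (298,169)–(298,288) and matches the projected estimate within a couple of mm; tab at about (237,221). Descending onto the bar and closing.

```bash
python3 -m pendant '[{"offset":[-2.9,2.0,0],"angular":[0,0,0]},{"offset":[0,0,3],"angular":[0,0,0]},{"offset":[0,0,3],"angular":[0,0,0]},{"offset":[0,0,3],"angular":[0,0,0]},{"offset":[0,0,0],"angular":[0,0,0]}]'
python3 -m pendant '[{"offset":[0,0,2],"angular":[0,0,0]},{"offset":[0,0,1.5],"angular":[0,0,0]},{"offset":[0,0,1.4],"angular":[0,0,0]},{"offset":[0,0,0],"angular":[0,0,0]},{"offset":[0,0,0],"angular":[0,0,0]}]'
python3 -m pendant '[{"offset":[0,0,0],"angular":[0,0,0]},{"offset":[0,0,0],"angular":[0,0,0]},{"offset":[0,0,0],"angular":[0,0,0]},{"offset":[0,0,0],"angular":[0,0,0]},{"offset":[0,0,0],"angular":[0,0,0]}]' -1 20
python3 -m pendant '[{"offset":[0,0,0],"angular":[0,0,0]},{"offset":[0,0,0],"angular":[0,0,0]},{"offset":[0,0,0],"angular":[0,0,0]}]'
```

```text
time: 2.65
tool_pos: [0.5196, 0.042, 0.1315]
tcp_rot: [[-0.046, 0.999, -0.011], [0.999, 0.046, 0.001], [0.002, -0.011, -1.0]]
wrist_force: [-0.2, 0.2, -0.8]
width: 0.65
grip_force: 0.0
time: 3.07
tool_pos: [0.5238, 0.0417, 0.0887]
tcp_rot: [[-0.045, 0.999, -0.0], [0.999, 0.045, 0.0], [0.0, -0.0, -1.0]]
wrist_force: [0.2, -0.2, -0.1]
width: 0.65
grip_force: 0.0
time: 3.48
tool_pos: [0.524, 0.041, 0.0882]
tcp_rot: [[-0.043, 0.999, 0.001], [0.999, 0.043, 0.0], [-0.0, 0.001, -1.0]]
wrist_force: [-0.4, -0.4, 0.4]
width: 0.338
grip_force: 0.0
time: 3.73
tool_pos: [0.5269, 0.041, 0.0883]
tcp_rot: [[-0.043, 0.999, 0.007], [0.999, 0.043, 0.0], [-0.0, 0.007, -1.0]]
wrist_force: [9.4, 2.1, -3.3]
width: 0.118
grip_force: 20.3
```

```bash
python3 -m pendant '[{"offset":[0,0.2,0],"angular":[0,0,0]},{"offset":[0,0.1,-0.1],"angular":[0,0,0]},{"offset":[0,0.05,-0.15],"angular":[0,0,0]},{"offset":[0,0.05,-0.15],"angular":[0,0,0]},{"offset":[0,0,0],"angular":[0,0,0]}]'
python3 -m pendant '[{"offset":[0,0,0],"angular":[0,0,0]},{"offset":[0,0,0],"angular":[0,0,0]},{"offset":[0,0.05,-0.15],"angular":[0,0,0]},{"offset":[0,0.05,-0.15],"angular":[0,0,0]},{"offset":[0,0,0],"angular":[0,0,0]}]'
python3 -m pendant '[{"offset":[0,0.05,-0.15],"angular":[0,0,0]},{"offset":[0,0.05,-0.15],"angular":[0,0,0]},{"offset":[0,0,0],"angular":[0,0,0]},{"offset":[0,0,0],"angular":[0,0,0]}]'
```

```text
time: 4.15
tool_pos: [0.5282, 0.0411, 0.0919]
tcp_rot: [[-0.043, 0.999, 0.001], [0.999, 0.043, 0.0], [0.0, 0.001, -1.0]]
wrist_force: [2.7, -0.7, -5.7]
width: 0.128
grip_force: 20.0
time: 4.57
tool_pos: [0.5293, 0.0412, 0.0949]
tcp_rot: [[-0.043, 0.999, 0.001], [0.999, 0.043, 0.0], [-0.0, 0.001, -1.0]]
wrist_force: [4.5, 0.3, -5.7]
width: 0.125
grip_force: 20.0
time: 4.9
tool_pos: [0.5304, 0.0412, 0.0978]
tcp_rot: [[-0.043, 0.999, 0.002], [0.999, 0.043, -0.0], [-0.0, 0.002, -1.0]]
wrist_force: [5.7, 0.2, -5.2]
width: 0.124
grip_force: 20.0
```

The lid is past 6 mm at constant low force, which suggests it isn't caught. I'll confirm with a bit more lift.

```bash
python3 -m pendant '[{"offset":[0,0.1,-0.25],"angular":[0,0,0]},{"offset":[0,0.1,-0.25],"angular":[0,0,0]},{"offset":[0,0.1,-0.25],"angular":[0,0,0]},{"offset":[0,0.1,-0.25],"angular":[0,0,0]},{"offset":[0,0,0],"angular":[0,0,0]}]'
python3 - <<'E'
from h import *
cv2.imwrite("pics/s2.png",cv2.resize(manip.capture("side")[180:300,190:340,::-1],None,fx=5,fy=5,interpolation=2))
E
```

```text
time: 5.32
tool_pos: [0.5351, 0.0414, 0.1081]
tcp_rot: [[-0.043, 0.999, 0.003], [0.999, 0.043, 0.0], [-0.0, 0.003, -1.0]]
wrist_force: [7.3, 0.4, -7.2]
width: 0.119
grip_force: 20.0
```

View pics/s2.png

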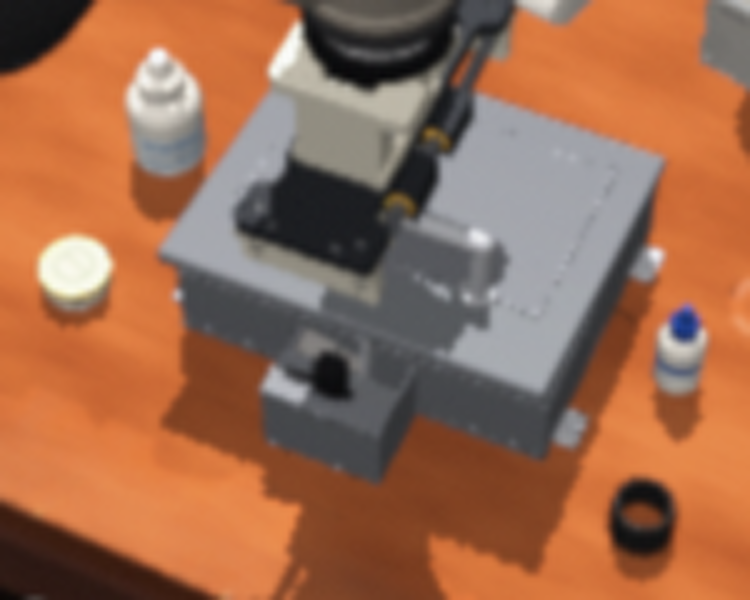

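The lid front has visibly risen (front edge lifted ~33 px in the crop) with the slide untouched: the catch isn't holding, so no release is needed. I'll continue up the arc.

```bash
python3 -m pendant '[{"offset":[0,0.3,-0.5],"angular":[0,0,0]},{"offset":[0,0.3,-0.5],"angular":[0,0,0]},{"offset":[0,0.35,-0.55],"angular":[0,0,0]},{"offset":[0,0.35,-0.55],"angular":[0,0,0]},{"offset":[0,0,0],"angular":[0,0,0]}]'
python3 -m pendant '[{"offset":[0,0.45,-0.6],"angular":[0,0,0]},{"offset":[0,0.5,-0.55],"angular":[0,0,0]},{"offset":[0,0.5,-0.55],"angular":[0,0,0]},{"offset":[0,0.55,-0.55],"angular":[0,0,0]},{"offset":[0,0,0],"angular":[0,0,0]}]'
```

```text
time: 5.78
tool_pos: [0.5475, 0.0419, 0.1292]
tcp_rot: [[-0.043, 0.999, 0.001], [0.999, 0.043, -0.0], [-0.0, 0.001, -1.0]]
wrist_force: [4.2, -0.7, -6.7]
width: 0.118
grip_force: 20.0
time: 6.2
tool_pos: [0.5672, 0.0427, 0.1524]
tcp_rot: [[-0.043, 0.999, 0.0], [0.999, 0.043, -0.0], [-0.0, 0.0, -1.0]]
wrist_force: [-2.1, -2.3, -0.1]
width: 0.121
grip_force: 20.0
```

```bash
python3 -m pendant '[{"offset":[0,0.6,-0.5],"angular":[0,0,0]},{"offset":[0,0.6,-0.45],"angular":[0,0,0]},{"offset":[0,0.65,-0.45],"angular":[0,0,0]},{"offset":[0,0.65,-0.4],"angular":[0,0,0]},{"offset":[0,0,0],"angular":[0,0,0]}]'
python3 -m pendant '[{"offset":[0,0.7,-0.35],"angular":[0,0,0]},{"offset":[0,0.7,-0.35],"angular":[0,0,0]},{"offset":[0,0.7,-0.3],"angular":[0,0,0]},{"offset":[0,0.65,-0.25],"angular":[0,0,0]},{"offset":[0,0,0],"angular":[0,0,0]}]'
python3 -m pendant '[{"offset":[0,0,0],"angular":[0,0,0]},{"offset":[0,0,0],"angular":[0,0,0]},{"offset":[0,0,0],"angular":[0,0,0]},{"offset":[0,0,0],"angular":[0,0,0]},{"offset":[0,0,0],"angular":[0,0,0]}]'
python3 - <<'E'
from h import *
cv2.imwrite("pics/s3.png",cv2.resize(manip.capture("side")[150:300,180:360,::-1],None,fx=4,fy=4,interpolation=2))
E
```

```text
time: 6.62
tool_pos: [0.5919, 0.0437, 0.1711]
tcp_rot: [[-0.043, 0.999, 0.0], [0.999, 0.043, -0.0], [-0.0, 0.0, -1.0]]
wrist_force: [-7.1, -3.6, 6.5]
width: 0.123
grip_force: 20.0
time: 7.03
tool_pos: [0.6202, 0.0448, 0.1833]
tcp_rot: [[-0.043, 0.999, 0.002], [0.999, 0.043, -0.0], [-0.001, 0.002, -1.0]]
wrist_force: [-4.3, -2.5, 7.6]
width: 0.126
grip_force: 20.0
time: 7.45
tool_pos: [0.6192, 0.0448, 0.1829]
tcp_rot: [[-0.043, 0.999, 0.001], [0.999, 0.043, -0.001], [-0.001, 0.001, -1.0]]
wrist_force: [-3.8, -2.5, 6.0]
width: 0.12
grip_force: 20.0
```

View pics/s3.png

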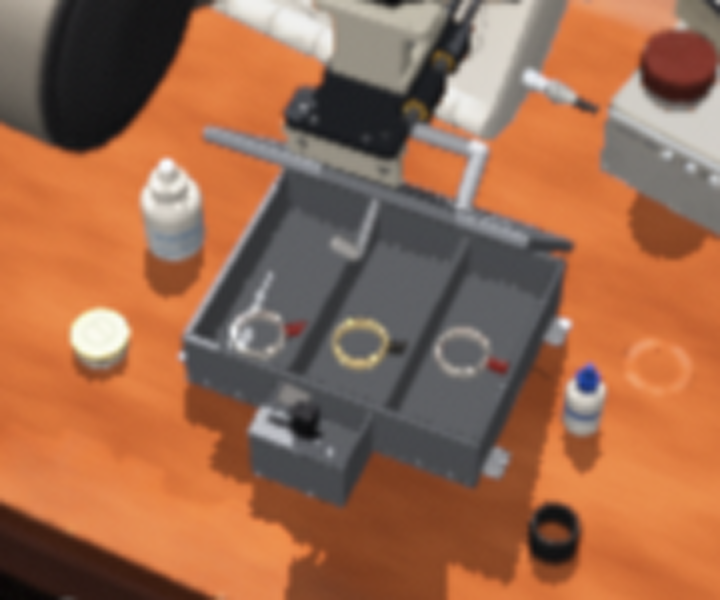

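The lid stands wide open (about 0.9 rad), the fingers still hold its handle, and the bottles, tin and loupe haven't moved. Handing in.

```bash
python3 -m pendant '[{"offset":[0,0,0],"angular":[0,0,0]},{"offset":[0,0,0],"angular":[0,0,0]},{"offset":[0,0,0],"angular":[0,0,0]},{"offset":[0,0,0],"angular":[0,0,0]},{"offset":[0,0,0],"angular":[0,0,0]}]' && python3 -c "
from station import manip
print(manip.close_job())"
```

```text
time: 7.92
tool_pos: [0.6192, 0.0448, 0.1829]
tcp_rot: [[-0.043, 0.999, 0.001], [0.999, 0.043, -0.001], [-0.001, 0.001, -1.0]]
wrist_force: [-3.9, -3.1, 6.5]
width: 0.12
grip_force: 20.0
the job is handed in; nothing more can be done
None
```

The tug showed the catch was not holding the lid, so I left the slide alone, raised the lid to about 0.9 rad (about 51°, worked out from the gripper's position) and handed the job in at about 8 s with the gripper still holding it; the hand-in returned no verdict.

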